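# Fit the adjustable wrench to the tap nut and tighten it to its mark

## Robot

A 6-joint arm with a two-finger parallel gripper is mounted at the origin on the work surface. World frame = base frame: x ahead of the robot, y to its left, z up, the work surface at z = 0. Lengths are in m, angles in degrees, forces in N, time in s.
With the tool pointing down it reaches from about 0.15 to 0.775 m from the base axis. Payload 6.1 kg.
Tool frame: the origin (TCP) lies midway between the tips of the shut fingers; the grasp point (between the pads) lies 19 mm behind it; z points along the fingers, y is the line along which they close (so a half turn about z gives the same grasp; the last joint's range is limited). The gripper opens to 85 mm and grips with 20 to 120 N. Pads are 22 mm wide; open, the fingers measure 114 mm over their backs; the gripper's body (76 mm by 85 mm) begins 54 mm behind the grasp point. The pads swing forward as they close: fully open they stand 13 mm farther back than shut.
Start: joints at [75.229, 7.208, -2.269, 80.523, 0, 90], TCP at [0.134, 0.508, 0.231] pointing down, gripper open.
Joint ranges: [-155.77, 155.77], [-54.66, 111.73], [-72.52, 77.12], [-102.08, 115.82], [-83.92, 84.16], [-180, 180]. Speed limits (degrees/s): [136.94, 136.94, 172.46, 180, 180, 180].

## Interface

Orientations are given as a 3x3 rotation matrix whose columns are the frame's x, y, z axes.
In Python, from workcell import state, get_image, sign_off gives the robot as it stands.
- The arm moves only by the tool arm_command, never from a script. Its argument "motion" is a list that holds one entry, the list of rows, each a list of 5 numbers: the opening, from -1 (shut) to 1 (fully open), then the shift along the tool's x, y, z in cm, then the turn about the tool's z in degrees. In form: [[[jaw, dx, dy, dz, turn], ...]]. A call has 1 to 10 rows; each row is the pose to reach, as a shift and turn from the pose commanded when the call began, along the tool's axes at that moment; what a row does not reach only later rows make up. A row lasts 1/10 s, in which the tool goes at most 50 mm and 8.59 degrees, less where a joint would pass 70% of its speed; a pose out of reach is approached as far as the arm can. A call with a gripper value outside its range is refused whole. The fingers move at their own pace and stop on an object; "force" is the grip in N (left out, the last holds). Time passes only in rows, so rows that repeat a pose let the fingers close. It gives the time, the measured TCP pose, the force, the opening and the grip force at its end, in the units of the state.
- state(): the state, without advancing time (a new reading comes with each control period).
- get_image(name): name is "side" or "top" or "wrist"; returns a dict with "pixels" (400x640x3 uint8, red, green, blue), "depth" (400x640 float32, m along the optical axis (not along the pixel's ray), 0 where there is no reading), "fov_y" (degrees; the focal length in pixels is half the picture's height over the tangent of half this angle, whatever the lens; pixels are square), "cx", "cy" (the principal point, pixels), "k1" (the pictures are not rectified: a ray, as slopes to the right and down, at radius r is drawn at 1 + k1 r^2 times it, then the intrinsics apply), "T" (4x4, takes a point from camera to world coordinates); the wrist camera has in their place "T_tool_cam" (4x4, takes a point from camera to tool coordinates, whose origin is the TCP and whose axes are the flange's). Camera axes: x right, y up, looking along -z (the intrinsics and any distortion apply to the point x, -y, -z); pixel columns grow to the right and rows downward; lengths in m; the calibration is good to about 2 mm. A picture is of the moment at which its call begins: read the wrist's pose just before it.
- sign_off(): hands the job in; it is judged then, once.
The state is a dict: "clock": time; "joints": joint angles; "joint_vel": joint speeds; "joint_efforts": joint torques, N m; "eef_pos": TCP position; "tool_rot": TCP orientation; "wrist_force": force on the tool from outside, world axes, zero at the start; "wrist_torque": the same for the moment, N m; "gripper_width": opening from 0.0 (shut) to 1.0 (fully open); "gripper_force": force on a finger pad.
Only numpy, scipy, OpenCV 4.12 (cv2) and the standard library are available. Lean on these libraries where they do the work, as an engineer would, in place of code of your own. Each camera call takes 0.05 s, during which the arm holds its last target. There are 200 camera calls.

## Task

An adjustable wrench lies flat on the worktop, loose round the brass nut of the new tap connection. Roll the wrench's worm with a fingertip until the jaws just fit the nut, then push the wrench handle to tighten the nut (clockwise seen from above) until the red mark on the nut lines up with the red line on the worktop, and leave the wrench there, still snug on the nut. Do not turn the nut while the jaws are slack, do not force the moving jaw or touch the nut itself, and leave the other things where they are.

Things in the scene. Friction and masses are not known exactly. Their poses are not given: they have to be found in the camera images.
- rosette: fixed steel disc, 68 mm across, flush on the white worktop (z = 0), with a brass stub in its middle (19 mm diameter, blue cap 23 mm, top 53 mm above the worktop). Origin: its centre on the worktop = the nut's axis; z up. +x is the direction of the red line painted on the worktop, 5 mm wide, 32 to 82 mm from the axis.
- nut: brass hex nut round the stub, 36 mm across flats (41.6 corners), 18 mm high, on the worktop. Origin: on its vertical axis at the worktop. The red mark on its top lies at one corner, along its +x. Turns stiffly (0.25 N m), stays where left. Tight when nut +x points along rosette +x; starts 26 to 43 degrees anticlockwise (from above) of that.
- nut_turn (a joint): turn of the nut since the start, rad, 0 at the start, positive clockwise seen from above (tightening). Range -0.05 to 1.3.
- wrench: loose steel adjustable wrench lying flat, 224 mm, 0.3 to 0.5 kg. Origin: underside, where the nut's axis sits when snug. Handle to -x (24 mm wide, 14 high, x = -70 to -202 mm), jaws open to +x; fixed jaw face y = -18 mm, throat x = -22 mm, head 14 mm high. Starts within 8 mm and 4 degrees of nut x; when snug its x lies along nut +x. Tightening swings the handle towards wrench +y.
- jaw: the moving jaw, on the wrench's +y side: 14 mm high, 13 mm thick, 40 mm long. It is part of the wrench; its frame is parallel to the wrench's and lies on the wrench's origin when the jaws are fully open (46 mm), moving to wrench -y as they close.
- jaw_travel (a joint): closing travel of the moving jaw, m: gap between the jaws = 46 mm minus this value; 0.010 is snug on the nut. It is geared to the worm, 9 mm per turn (1.43 mm per rad), and stays where it is left (about 19 N of friction).
- worm (a joint): turn of the worm, rad, positive closes the jaws: the top of the worm then moves towards wrench +x, towards the nut. Snug is about 7.0 rad; it starts at 0 to 2.4 rad.
- worm_top (a point): top of the knurled worm at (-46, 4, 22) mm in the wrench frame: a roller 21 mm across, 22 mm long, axis along wrench y, 8 mm proud of the head. A fingertip pressing 5 to 10 N and dragged 18 mm along wrench +x rolls it (1.7 rad, 2.4 mm of jaw a stroke; about 3 N of drag). The drag slides the wrench on to the nut; the finger slips once the jaws are snug.
- handle (a point): middle of the blue grip, on the wrench's centre line, at (-130, 0, +7) mm in the wrench frame: a good place to push, with about 2 N, on the side face at y = -12 mm.
- tap_lever: chrome tap lever, 48 mm round base with a flat lever to 102 mm from its origin, 34 mm high, a loose bystander; origin at its underside
- screwdriver: red screwdriver lying flat, about 200 mm long, under 40 mm high, a loose bystander; origin at its underside
- spice_jar: amber spice jar with a yellow lid, 54 mm across, 95 mm high, a loose bystander; origin at its underside
- mug: blue mug, 80 mm across, 90 mm high, a loose bystander; origin at its underside
- bowl: steel bowl, 170 mm across, 60 mm high, a loose bystander; origin at its underside
- spoon: wooden spoon lying flat, about 200 mm long, a loose bystander; origin at its underside

How it is judged (in metres and radians):
On the way:
1. the jaws are closed on the nut (gap within 1.5 mm of its size) before the nut has been turned by 0.12 rad (value of joint jaw_travel above 0.0085 m and value of joint nut_turn below 0.12 rad), for 0.2 s.
At the end, for the whole second after the job is handed in: the nut's red mark points along the red line within 0.12 rad (7 degrees), the jaws still fit the nut (gap within 2 mm of its size) and the wrench lies flat round it (origin within 8 mm of the nut's axis), at rest (angle between the x axis of nut and the x axis of rosette, either way round below 0.12 rad and value of joint nut_turn above 0.2 rad and value of joint jaw_travel above 0.008 m and horizontal distance between wrench and nut below 0.008 m and height (world z) of wrench below 0.006 m and angle between wrench's own z axis and vertical below 0.1 rad and linear speed of wrench below 0.01 m/s and velocity of joint nut_turn below 0.05 rad/s); the robot touches nothing.
It fails at once if the nut is turned by more than 0.15 rad while the jaws are slack (gap more than 2.5 mm over the nut's size) (value of joint nut_turn above 0.15 rad and value of joint jaw_travel below 0.0075 m).
It fails at once if the robot touches the nut (over 3 N) (contact force between the arm and nut above 3 N).
It fails at once if the fingers touch the nut (over 3 N) (contact force between the fingers and nut above 3 N).
It fails at once if the fingers force the moving jaw (over 5 N) (contact force between the fingers and jaw above 5 N).
It fails at once if a bystander is moved by more than 30 mm (distance of any of tap_lever, screwdriver, spice_jar, mug, bowl, spoon from where it was at the start of the episode above 0.03 m).
It also fails if it takes over 72 s, if anything falls off the work surface, if the arm or the gripper's body presses on something with over 40 N, if the wrist force passes 120 N, or if a joint passes its speed limit or range.

## Working session

There is one attempt and no reset: what is moved stays moved. The work goes in short steps, Python scripts to look and compute and a tool call to move; the robot and the scene stay as the last step left them, time stands still between calls to the robot, and variables do not carry over. Pictures are saved under pics/ and viewed, at most 10 in all, crops included, and the job is handed in when it is done.

Besides the shell and the picture viewer there is one more tool, called after "Request:" as name(argument=value, ...) on one line, values as JSON. arm_command: Moves the arm, as the interface text tells. Its arguments: {"type":"object","properties":{"motion":{"type":"array","items":{"type":"array","items":{"type":"array","items":{"type":"number"}}}},"force":{"type":"number"}},"required":["motion"]}

```bash
mkdir -p pics
cat > h.py <<'E'
import numpy as np, cv2
from workcell import state, get_image, sign_off
def cam(n):
    s=state(); im=get_image(n)
    if n=="wrist":
        T=np.eye(4);T[:3,:3]=np.array(s["tool_rot"]);T[:3,3]=s["eef_pos"];im["T"]=T@np.array(im["T_tool_cam"])
    im["T"]=np.array(im["T"]);return im
def ray(im,px):
    h=im["pixels"].shape[0];f=h/2/np.tan(np.radians(im["fov_y"])/2)
    K=np.array([[f,0,im["cx"]],[0,f,im["cy"]],[0,0,1]])
    p=cv2.undistortPoints(np.array(px,float).reshape(-1,1,2),K,np.array([im["k1"],0,0,0,0]))[:,0]
    d=np.c_[p[:,0],-p[:,1],-np.ones(len(p))]
    return im["T"][:3,3],d@im["T"][:3,:3].T
def plane(im,px,z):
    o,d=ray(im,px);return o+d*((z-o[2])/d[:,2])[:,None]
def tri(a,pa,b,pb):
    o1,d1=ray(a,[pa]);o2,d2=ray(b,[pb]);d1=d1[0];d2=d2[0]
    t=np.linalg.lstsq(np.c_[d1,-d2],o2-o1,rcond=None)[0]
    p,q=o1+t[0]*d1,o2+t[1]*d2;return (p+q)/2,np.linalg.norm(p-q)
def depthpt(im,px):
    o,d=ray(im,[px]);return o+d[0]*im["depth"][int(px[1]),int(px[0])]
def save(im,name,crop=None,k=1):
    p=im["pixels"]
    if crop: x0,x1,y0,y1=crop;p=p[y0:y1,x0:x1]
    cv2.imwrite("pics/"+name,cv2.resize(p[:,:,::-1],None,fx=k,fy=k))
E
python3 - <<'E'
from h import *
s=state();print(s["clock"],s["tool_rot"],s["wrist_force"])
a=cam("top");b=cam("side");
print(a["T"],b["T"],a["fov_y"])
cv2.imwrite("pics/1.png",np.vstack([cv2.resize(i["pixels"],(480,300))[:,:,::-1] for i in (b,cam("wrist"))]))
save(a,"0.png",k=1.25)
E
```

```text
0.0 [[-9.66952201e-01  2.54957431e-01 -3.87576651e-04]
 [ 2.54957724e-01  9.66950935e-01 -1.56452482e-03]
 [-2.41196242e-05 -1.61163638e-03 -9.99998701e-01]] [ 0.19623321 -0.14732761 -0.35590282]
[[-0.01107339  0.99449748 -0.10417361  0.46690138]
 [-0.99957533 -0.01381742 -0.02565626 -0.0522407 ]
 [-0.02695449  0.10384527  0.99422815  1.03174617]
 [ 0.          0.          0.          1.        ]] [[ 0.99934781  0.0332511  -0.01408262  0.52962388]
 [-0.03406181  0.73852913 -0.67336062 -0.6263208 ]
 [-0.01198956  0.67340114  0.73918006  0.69255391]
 [ 0.          0.          0.          1.        ]] 55.057306583305554
```

View pics/0.png

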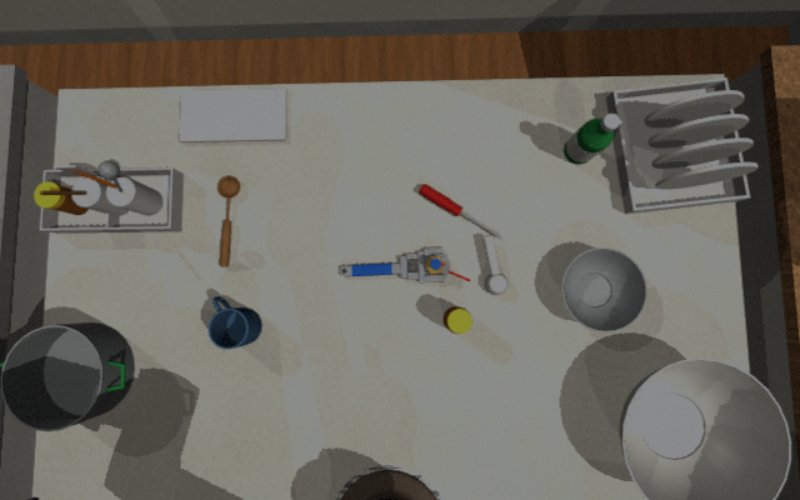

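View pics/1.png

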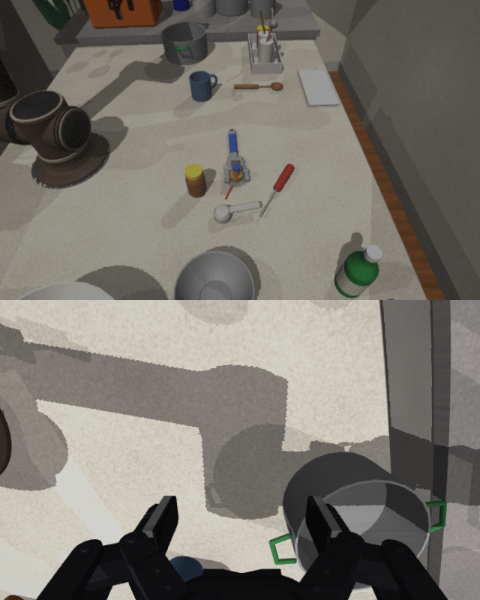

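The top view shows the wrench with its handle left at (345,270) and its nut and cap at (435,263), the jar at (458,320), the lever at (495,265) and the screwdriver at (455,205), all in the 1.25x picture. The handle points to world +y. Next I'll get rough positions and move the wrist camera above the wrench.

Run:
```python
from h import *
a=cam("top");b=cam("side")
def blobs(im,lo,hi):
    hsv=cv2.cvtColor(im["pixels"],cv2.COLOR_RGB2HSV);m=cv2.inRange(hsv,lo,hi)
    n,_,st,c=cv2.connectedComponentsWithStats(m)
    return [(c[i].round(1),st[i,4]) for i in range(1,n) if st[i,4]>15]
for n,im in(("top",a),("side",b)):
    print(n,"blue",blobs(im,(105,150,60),(125,255,255)))
    print("red",blobs(im,(0,170,80),(6,255,255)))
print("handle~",plane(a,[[297,216]],.014),"cap~",plane(a,[[348,211]],.053),"worm",plane(a,[[330,213]],.022),"redline",plane(a,[[359,217],[375,224]],0))
```

```text
top blue [(array([348., 211.]), np.int32(45)), (array([297. , 215.4]), np.int32(270))]
red [(array([352.1, 159.6]), np.int32(265)), (array([367. , 220.6]), np.int32(17))]
side blue [(array([238.8,   6.2]), np.int32(194)), (array([310. , 190.5]), np.int32(175)), (array([314.5, 222.3]), np.int32(47))]
red [(array([378.4, 235. ]), np.int32(217))]
handle~ [[0.52277393 0.02786352 0.014     ]] cap~ [[ 0.5317526  -0.10554713  0.053     ]] worm [[ 0.52914376 -0.0598349   0.022     ]] redline [[ 0.51877257 -0.13756351  0.        ]
 [ 0.49952964 -0.17981101  0.        ]]
```

Request:
arm_command(motion=[[[-1, -5, -4.3, 0, 8], [-1, -9, -7.7, 0, 16], [-1, -13, -11.1, 0, 24], [-1, -17, -14.5, 0, 32], [-1, -21, -17.9, 0, 40], [-1, -25, -21.3, 0, 48], [-1, -29, -24.7, 0, 56], [-1, -33, -28, 0, 64], [-1, -37, -31.5, 0, 71], [-1, -41, -35, 0, 71]]])

```text
clock: 1.25
eef_pos: [0.4198, 0.095, 0.2315]
tool_rot: [[-0.071, 0.997, 0.001], [0.997, 0.071, 0.0], [0.0, 0.001, -1.0]]
wrist_force: [1.8, 1.9, 0.8]
gripper_width: 0.001
gripper_force: 0.0
```

Request:
arm_command(motion=[[[-1, -4, 2.5, 0, 0], [-1, -8, 5, 0, 0], [-1, -12, 7.5, 0, 0], [-1, -13, 8, 0, 0], [-1, -13, 8, 0, 0], [-1, -13, 8, 0, 0]]])

```text
clock: 1.85
eef_pos: [0.5078, -0.0262, 0.2311]
tool_rot: [[-0.074, 0.997, -0.001], [0.997, 0.074, 0.001], [0.001, -0.001, -1.0]]
wrist_force: [-0.5, -1.2, -0.3]
gripper_width: 0.002
gripper_force: 0.0
```

Run:
```python
from h import *
s=state();print(s["eef_pos"],s["joint_vel"])
w=cam("wrist");print(w["T_tool_cam"]);save(w,"2.png",k=1.25)
np.savez("w1.npz",**w)
```

```text
[ 0.50779261 -0.02620568  0.23113548] [ 1.23275687 -1.00587323 -0.45012319 -0.09195235 -0.2041049  -0.18977303]
[[-1.88051003e-03  9.44672778e-01  3.28008851e-01  8.37494330e-02]
 [ 9.99998081e-01  1.95678185e-03  9.75213686e-05  1.36733498e-03]
 [-5.49715986e-04  3.28008405e-01 -9.44674644e-01 -1.43556104e-01]
 [ 0.00000000e+00  0.00000000e+00  0.00000000e+00  1.00000000e+00]]
```

View pics/2.png

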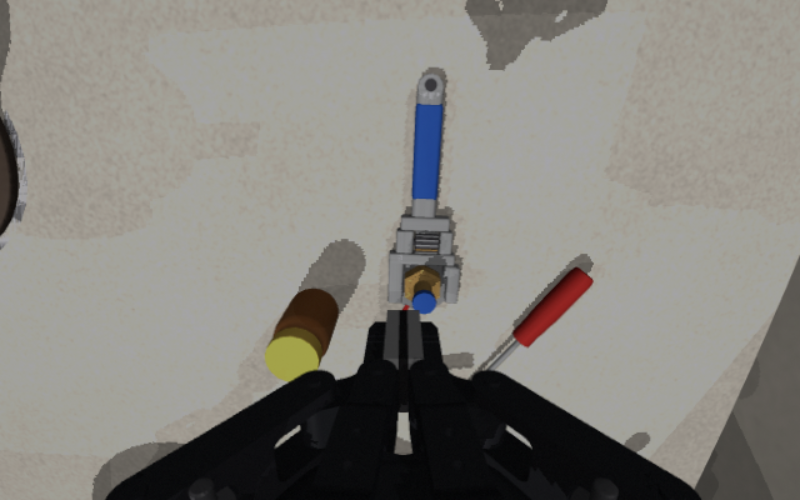

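The wrist view (1.25x picture) shows the worm at about (427,243), the nut (422,284), the cap (424,302), the blue handle from (428,105) to (425,198), and the moving jaw on the right. Now I'll measure from this view, settled, against the top camera.

```bash
cat >> h.py <<'E'
def blobs(im,lo,hi,amin=15):
    m=cv2.inRange(cv2.cvtColor(im["pixels"],cv2.COLOR_RGB2HSV),lo,hi)
    n,l,st,c=cv2.connectedComponentsWithStats(m)
    return sorted([(st[i,4],c[i],l==i) for i in range(1,n) if st[i,4]>amin],key=lambda t:-t[0])
def axis(mask):
    y,x=np.nonzero(mask);p=np.c_[x,y].astype(np.float32)
    vx,vy,x0,y0=cv2.fitLine(p,cv2.DIST_L2,0,.01,.01).ravel()
    t=(p-[x0,y0])@[vx,vy];return [[x0+vx*q,y0+vy*q] for q in (t.min(),t.max())]
BL=((105,150,60),(125,255,255))
E
python3 - <<'E'
from h import *
cam("wrist");w=cam("wrist");a=cam("top");s=state();print(s["eef_pos"],np.abs(s["joint_vel"]).max())
B=blobs(w,*BL);T=blobs(a,*BL)
for n,i in(("grip",0),("cap",1)):
    print(n,B[i][:2],T[i][:2],tri(w,B[i][1],a,T[i][1]),depthpt(w,B[i][1]))
e=plane(w,axis(B[0][2]),.013);e2=plane(a,axis(T[0][2]),.013)
for q in(e,e2):
    d=q[1]-q[0];print(q.round(4),np.degrees(np.arctan2(-abs(d[1]),-d[0]*np.sign(d[1]))))
R=blobs(a,(0,140,70),(7,255,255),5)
for r in R: print(r[:2],plane(a,axis(r[2]),0).round(4))
save(w,"3.png",(280,400,140,260),5)
E
```

```text
[ 0.5078347  -0.02553381  0.23168916] 0.17264124360223165Traceback (most recent call last):
  File "<stdin>", line 5, in <module>
IndexError: list index out of range
```

Run:
```python
from h import *
w=cam("wrist");a=cam("top");s=state();print(s["eef_pos"],np.abs(s["joint_vel"]).max())
B=blobs(w,*BL)
for n,i,t in(("grip",0,(297,215.4)),("cap",1,(348,211))):
    print(n,B[i][:2],tri(w,B[i][1],a,t),depthpt(w,B[i][1]))
q=plane(w,axis(B[0][2]),.013)
d=q[1]-q[0];print(q.round(4),np.degrees(np.arctan2(-abs(d[1]),-d[0]*np.sign(d[1]))))
save(w,"3.png",(280,400,140,260),5)
```

```text
[ 0.50805454 -0.0257962   0.23169123] 0.32154149753285005
grip (np.int32(1525), array([340.82754098, 120.80918033])) (array([ 0.5271749 ,  0.03004444, -0.01268362]), np.float64(0.0025996534919256876)) [0.52662552 0.03213361 0.01524856]
cap (np.int32(243), array([338.48971193, 241.7037037 ])) (array([ 0.53344579, -0.10572343,  0.0480755 ]), np.float64(0.0027346535022746673)) [ 0.53418896 -0.10246694  0.05447512]
[[ 0.5284 -0.0126  0.013 ]
 [ 0.5253  0.0728  0.013 ]] -87.95983906127593
```

View pics/3.png

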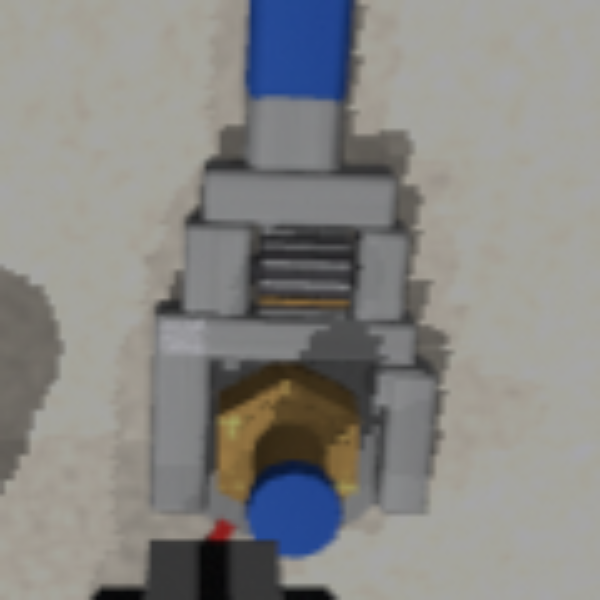

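The crop shows the worm between its cheeks at (305,272), which is full-picture px (341,194.4). The nut is at (290,420) with the moving jaw slack on the right, a gap of about 22 px.

Run:
```python
from h import *
w=cam("wrist");a=cam("top");s=state();print(s["eef_pos"],s["wrist_force"])
for p in((341,190),(341,194.4),(341,198),(326,195),(357,195)): print(p,depthpt(w,p).round(4),plane(w,[p],.022).round(4))
print(tri(w,(341,194.4),a,(330,213)))
```

```text
[ 0.50822334 -0.02611741  0.23156726] [ 0.51862359  0.1251711  -0.47357316]
(341, 190) [ 0.5344 -0.0497  0.0205] [[ 0.5343 -0.0492  0.022 ]]
(341, 194.4) [ 0.5347 -0.0546  0.0225] [[ 0.5348 -0.0548  0.022 ]]
(341, 198) [ 0.5351 -0.0591  0.0229] [[ 0.5352 -0.0594  0.022 ]]
(326, 195) [ 0.5169 -0.0594  0.0142] [[ 0.5166 -0.0569  0.022 ]]
(357, 195) [ 0.5554 -0.0563  0.0152] [[ 0.5544 -0.0541  0.022 ]]
(array([ 0.53306685, -0.059672  ,  0.0074183 ]), np.float64(0.0060618515239847575))
```

Request:
arm_command(motion=[[[-1, -1, 1, 4, 2], [-1, -2.3, 2.5, 8, 2], [-1, -2.3, 2.5, 12, 2], [-1, -2.3, 2.5, 16, 2], [-1, -2.3, 2.5, 19, 2], [-1, -2.3, 2.5, 19, 2], [-1, -2.3, 2.5, 19, 2], [-1, -2.3, 2.5, 19, 2]]])

```text
clock: 3.05
eef_pos: [0.5365, -0.0479, 0.0435]
tool_rot: [[-0.039, 0.999, 0.003], [0.999, 0.039, -0.0], [-0.0, 0.003, -1.0]]
wrist_force: [0.2, 0.4, -0.1]
gripper_width: 0.001
gripper_force: 0.0
```

Run:
```python
from h import *
w=cam("wrist");s=state();print(s["eef_pos"],s["wrist_force"],s["tool_rot"])
save(w,"4.png",k=1.25)
```

```text
[ 0.53667735 -0.0479123   0.04361861] [-0.326622   -1.59667814 -0.17431632] [[-3.90574922e-02  9.99230093e-01  3.70586620e-03]
 [ 9.99236846e-01  3.90590325e-02 -3.44152416e-04]
 [-4.88634999e-04  3.68959632e-03 -9.99993074e-01]]
```

View pics/4.png

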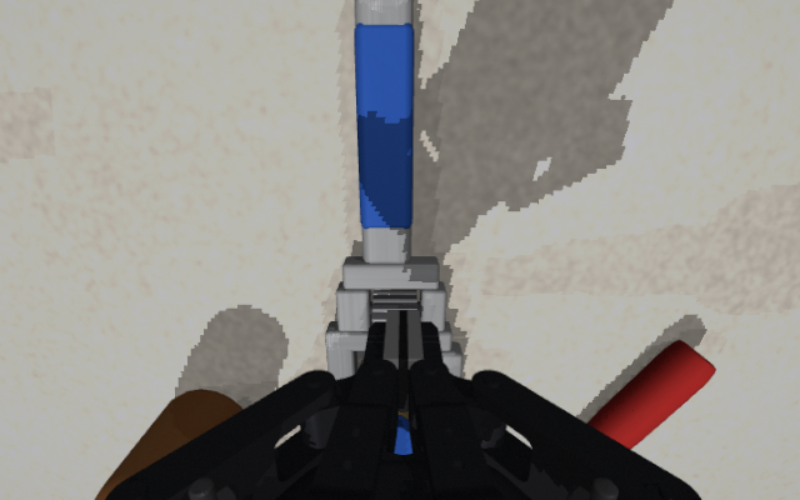

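The tip hangs just over the worm, centred to within 2 mm (tip column 403, worm column 397). Now a gentle descent.

Request:
arm_command(motion=[[[-1, 0, 0, 1.0, 0], [-1, 0, 0, 1.7, 0], [-1, 0, 0, 2.0, 0], [-1, 0, 0, 2.1, 0], [-1, 0, 0, 2.15, 0], [-1, 0, 0, 2.15, 0]]])

```text
clock: 3.7
eef_pos: [0.5351, -0.0478, 0.0215]
tool_rot: [[-0.039, 0.999, 0.001], [0.999, 0.039, 0.0], [0.0, 0.001, -1.0]]
wrist_force: [-5.6, 0.4, 15.0]
gripper_width: 0.002
gripper_force: 7.7
```

Request:
arm_command(motion=[[[-1, 0, 0, -0.03, 0], [-1, 0, 0, -0.05, 0], [-1, 0, 0, -0.05, 0]]])

```text
clock: 4.0
eef_pos: [0.5351, -0.0478, 0.0216]
tool_rot: [[-0.039, 0.999, 0.001], [0.999, 0.039, 0.0], [0.0, 0.001, -1.0]]
wrist_force: [-4.5, 1.9, 12.7]
gripper_width: 0.004
gripper_force: 6.1
```

Request:
arm_command(motion=[[[-1, 0, 0, -0.1, 0], [-1, -0.2, 0, -0.1, 0], [-1, -0.5, 0, -0.1, 0], [-1, -0.8, 0, -0.1, 0], [-1, -1.1, 0, -0.1, 0], [-1, -1.4, 0, -0.1, 0], [-1, -1.7, 0, -0.1, 0], [-1, -1.8, 0, -0.1, 0], [-1, -1.8, 0, -0.1, 0]]])

```text
clock: 4.9
eef_pos: [0.5357, -0.0658, 0.0216]
tool_rot: [[-0.039, 0.999, 0.0], [0.999, 0.039, 0.001], [0.001, 0.0, -1.0]]
wrist_force: [-1.5, 1.9, 5.7]
gripper_width: 0.001
gripper_force: 2.8
```

Request:
arm_command(motion=[[[-1, 0, 0, -0.6, 0], [-1, 0.9, 0, -1.0, 0], [-1, 1.7, 0, -1.0, 0], [-1, 1.7, 0, -0.6, 0], [-1, 1.7, 0, 0, 0], [-1, 1.7, 0, 0.04, 0], [-1, 1.7, 0, 0.04, 0]]])

```text
clock: 5.6
eef_pos: [0.5354, -0.0485, 0.0217]
tool_rot: [[-0.039, 0.999, 0.001], [0.999, 0.039, 0.001], [0.001, 0.001, -1.0]]
wrist_force: [-2.0, 1.9, 10.8]
gripper_width: 0.0
gripper_force: 5.6
```

Request:
arm_command(motion=[[[-1, -0.2, 0, -0.02, 0], [-1, -0.5, 0, -0.02, 0], [-1, -0.8, 0, -0.02, 0], [-1, -1.1, 0, -0.02, 0], [-1, -1.4, 0, -0.02, 0], [-1, -1.7, 0, -0.02, 0], [-1, -1.9, 0, -0.02, 0], [-1, -1.9, 0, -0.02, 0]]])

```text
clock: 6.4
eef_pos: [0.536, -0.068, 0.0209]
tool_rot: [[-0.039, 0.999, 0.0], [0.999, 0.039, -0.0], [-0.0, 0.0, -1.0]]
wrist_force: [1.1, -0.6, 2.9]
gripper_width: 0.004
gripper_force: 1.6
```

Request:
arm_command(motion=[[[-1, 0, 0, -0.6, 0], [-1, 1, 0, -4, 0], [-1, 3, 0, -8, 0], [-1, 3, 0, -12, 0], [-1, 3, 0, -14, 0], [-1, 3, 0, -14, 0], [-1, 3, 0, -14, 0]]])

```text
clock: 7.1
eef_pos: [0.5345, -0.0378, 0.1607]
tool_rot: [[-0.039, 0.999, -0.0], [0.999, 0.039, -0.0], [-0.0, -0.0, -1.0]]
wrist_force: [-0.4, 0.2, -0.8]
gripper_width: -0.005
gripper_force: 0.0
```

Run:
```python
from h import *
w=cam("wrist");s=state();print(s["eef_pos"],s["wrist_force"])
np.savez("w2.npz",**w)
B=blobs(w,*BL)
for b in B[:2]: print(b[1],depthpt(w,b[1]))
q=plane(w,axis(B[0][2]),.013)
d=q[1]-q[0];print(q.round(4),np.degrees(np.arctan2(-abs(d[1]),-d[0]*np.sign(d[1]))))
save(w,"5.png",(240,400,120,280),3.75)
```

```text
[ 0.53401176 -0.03789061  0.15984291] [ 0.27644559  0.26506017 -0.18979087]
[315.35172128 110.48610535] [0.52701215 0.0326809  0.01418454]
[[ 0.5256  0.0725  0.013 ]
 [ 0.5285 -0.0128  0.013 ]] -88.02886934396673
```

View pics/5.png

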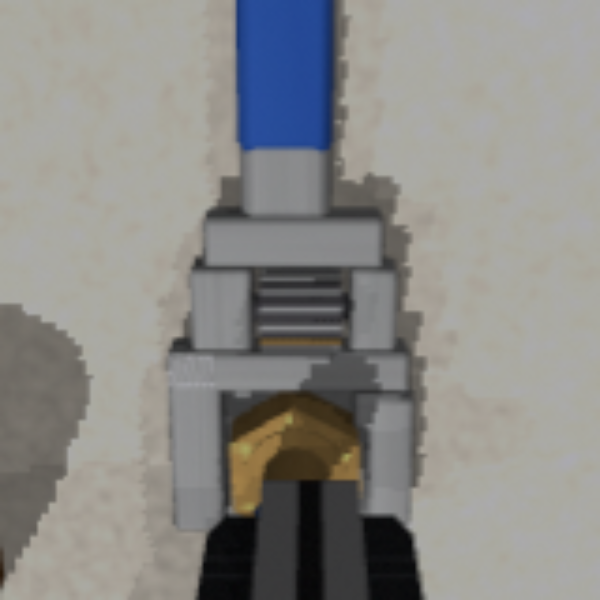

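The jaw is closing: the inner faces are at columns ~222 and ~367, a gap of about 40 mm, against the nut's 228 to 360. The wrench heading is unchanged, so I'll keep stroking.

Request:
arm_command(motion=[[[-1, -0.5, 0.1, 5, 0], [-1, -1.0, 0.1, 10, 0], [-1, -1.0, 0.1, 12.8, 0], [-1, -1.0, 0.1, 13.5, 0], [-1, -1.0, 0.1, 13.75, 0], [-1, -1.0, 0.1, 13.85, 0], [-1, -1.0, 0.1, 13.85, 0]]])

```text
clock: 7.85
eef_pos: [0.5361, -0.0478, 0.0226]
tool_rot: [[-0.039, 0.999, -0.0], [0.999, 0.039, -0.0], [-0.0, -0.0, -1.0]]
wrist_force: [0.5, -0.5, 0.4]
gripper_width: -0.001
gripper_force: 0.0
```

Request:
arm_command(motion=[[[-1, 0, 0, 0.1, 0], [-1, -0.1, 0, 0.18, 0], [-1, -0.4, 0, 0.18, 0], [-1, -0.7, 0, 0.18, 0], [-1, -1.0, 0, 0.18, 0], [-1, -1.3, 0, 0.18, 0], [-1, -1.6, 0, 0.18, 0], [-1, -1.9, 0, 0.18, 0], [-1, -1.9, 0, 0.18, 0]]])

```text
clock: 8.75
eef_pos: [0.5373, -0.0672, 0.0213]
tool_rot: [[-0.039, 0.999, 0.001], [0.999, 0.039, -0.0], [-0.001, 0.001, -1.0]]
wrist_force: [0.6, -0.8, 2.2]
gripper_width: 0.002
gripper_force: 1.5
```

Request:
arm_command(motion=[[[-1, 0, 0, -0.7, 0], [-1, 0.9, 0, -1.0, 0], [-1, 1.8, 0, -1.0, 0], [-1, 1.85, 0, -0.6, 0], [-1, 1.85, 0, 0, 0], [-1, 1.85, 0, 0.04, 0]]])

```text
clock: 9.35
eef_pos: [0.5365, -0.0475, 0.0215]
tool_rot: [[-0.04, 0.999, 0.001], [0.999, 0.04, 0.001], [0.001, 0.001, -1.0]]
wrist_force: [-4.5, 3.6, 15.1]
gripper_width: -0.001
gripper_force: 7.5
```

Request:
arm_command(motion=[[[-1, 0, 0, 0.0, 0], [-1, -0.2, 0, 0, 0], [-1, -0.5, 0, 0, 0], [-1, -0.8, 0, 0, 0], [-1, -1.1, 0, 0, 0], [-1, -1.4, 0, 0, 0], [-1, -1.7, 0, 0, 0], [-1, -1.9, 0, 0, 0], [-1, -1.9, 0, 0, 0]]])

```text
clock: 10.25
eef_pos: [0.5382, -0.0673, 0.0211]
tool_rot: [[-0.039, 0.999, 0.003], [0.999, 0.039, 0.0], [0.0, 0.003, -1.0]]
wrist_force: [2.3, 1.1, 6.2]
gripper_width: 0.0
gripper_force: 3.1
```

Request:
arm_command(motion=[[[-1, 0, 0, -0.7, 0], [-1, 0.9, -0.1, -1.0, 0], [-1, 1.8, -0.2, -1.0, 0], [-1, 2.0, -0.2, -0.6, 0], [-1, 2.0, -0.2, -0.05, 0], [-1, 2.0, -0.2, 0.0, 0]]])

```text
clock: 10.85
eef_pos: [0.5342, -0.0462, 0.0211]
tool_rot: [[-0.04, 0.999, 0.001], [0.999, 0.04, 0.002], [0.002, 0.001, -1.0]]
wrist_force: [-4.4, 4.3, 13.1]
gripper_width: -0.001
gripper_force: 7.4
```

Request:
arm_command(motion=[[[-1, 0, 0, 0.0, 0], [-1, -0.2, 0, 0, 0], [-1, -0.5, 0, 0, 0], [-1, -0.8, 0, 0, 0], [-1, -1.1, 0, 0, 0], [-1, -1.4, 0, 0, 0], [-1, -1.7, 0, 0, 0], [-1, -1.7, 0, 0, 0]]])

```text
clock: 11.65
eef_pos: [0.5359, -0.0627, 0.0217]
tool_rot: [[-0.04, 0.999, 0.003], [0.999, 0.04, 0.004], [0.004, 0.003, -1.0]]
wrist_force: [-1.4, 8.4, 12.5]
gripper_width: 0.001
gripper_force: 6.4
```

Request:
arm_command(motion=[[[-1, 0, 0, -0.6, 0], [-1, 2, 0, -4, 0], [-1, 4, 0, -8, 0], [-1, 6, 0, -12, 0], [-1, 7, 0, -14, 0], [-1, 7, 0, -14, 0], [-1, 7, 0, -14, 0]]])

```text
clock: 12.35
eef_pos: [0.5319, 0.0055, 0.1597]
tool_rot: [[-0.039, 0.999, -0.0], [0.999, 0.039, -0.001], [-0.001, -0.0, -1.0]]
wrist_force: [-0.4, -0.7, -0.3]
gripper_width: 0.001
gripper_force: 0.0
```

Run:
```python
from h import *
w=cam("wrist");s=state();print(s["eef_pos"],s["wrist_force"])
np.savez("w3.npz",**w)
B=blobs(w,*BL)
for b in B[:2]: print(b[:2],depthpt(w,b[1]))
q=plane(w,axis(B[0][2]),.013)
d=q[1]-q[0];print(q.round(4),np.degrees(np.arctan2(-abs(d[1]),-d[0]*np.sign(d[1]))))
save(w,"6.png",(240,400,200,360),3.75)
```

```text
[0.53131    0.00520949 0.15886347] [ 0.16479004 -0.38619476 -0.43034558]
(np.int32(2110), array([316.46208531, 157.80663507])) [0.52669514 0.03213135 0.01395179]
[[ 0.5244  0.0722  0.013 ]
 [ 0.5292 -0.0135  0.013 ]] -86.77870661775769
```

View pics/6.png

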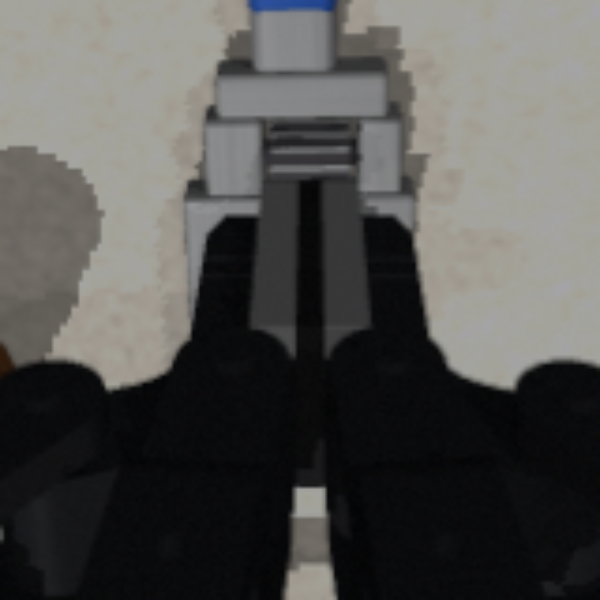

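Fingers hide the jaws here. The last stroke's 8 N of drag suggests slipping, so the jaws may be snug. I'll back up to the earlier viewpoint to verify.

Request:
arm_command(motion=[[[-1, -1, -1, -3, 0], [-1, -3, -2.5, -6, 0], [-1, -3, -2.5, -7.2, 0], [-1, -3, -2.5, -7.2, 0], [-1, -3, -2.5, -7.2, 0]]])

```text
clock: 12.9
eef_pos: [0.5081, -0.0255, 0.2306]
tool_rot: [[-0.038, 0.999, -0.002], [0.999, 0.038, 0.0], [0.0, -0.002, -1.0]]
wrist_force: [0.1, 0.3, -0.6]
gripper_width: -0.0
gripper_force: 0.0
```

Run:
```python
from h import *
w=cam("wrist");s=state();print(s["eef_pos"])
np.savez("w4.npz",**w)
B=blobs(w,*BL)
for b in B[:2]: print(b[:2],depthpt(w,b[1]))
q=plane(w,axis(B[0][2]),.013)
d=q[1]-q[0];print(q.round(4),np.degrees(np.arctan2(-abs(d[1]),-d[0]*np.sign(d[1]))))
save(w,"7.png",(280,400,140,260),5)
```

```text
[ 0.50786602 -0.02525511  0.23031138]
(np.int32(1539), array([339.208577  , 120.55425601])) [0.52659823 0.03180457 0.01455441]
(np.int32(254), array([341.09055118, 241.9015748 ])) [ 0.5340584  -0.10261325  0.05486084]
[[ 0.5242  0.0725  0.013 ]
 [ 0.5294 -0.0133  0.013 ]] -86.53363147028678
```

View pics/7.png

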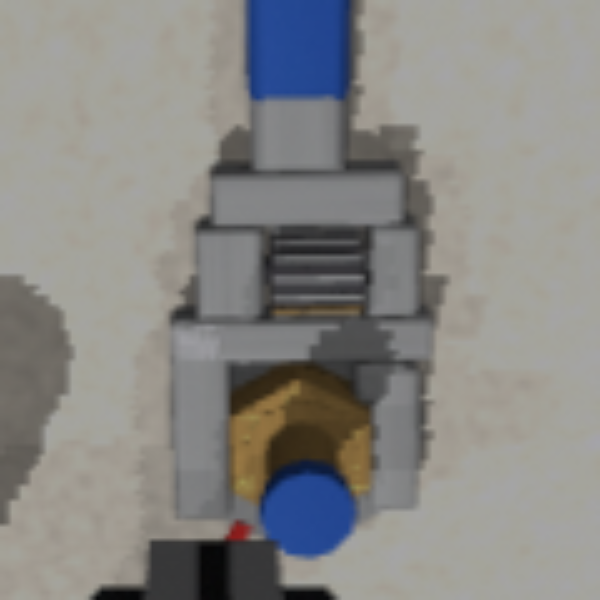

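The jaws (inner faces ~229 and ~372) now meet the nut on both sides. The closing seen, 285→249 px at 3.9 px/mm, is about 9 mm, so it is snug. One more stroke to be sure.

Request:
arm_command(motion=[[[-1, -1, 1.3, 4.5, 0], [-1, -2.1, 2.6, 9, 0], [-1, -2.1, 2.6, 13.5, 0], [-1, -2.1, 2.6, 18, 0], [-1, -2.1, 2.6, 20, 0], [-1, -2.1, 2.6, 20.6, 0], [-1, -2.1, 2.6, 20.85, 0], [-1, -2.1, 2.6, 20.9, 0], [-1, -2.1, 2.6, 20.9, 0]]])

```text
clock: 13.85
eef_pos: [0.536, -0.0453, 0.0247]
tool_rot: [[-0.039, 0.999, 0.002], [0.999, 0.039, -0.0], [-0.0, 0.002, -1.0]]
wrist_force: [0.5, 0.1, -0.2]
gripper_width: 0.001
gripper_force: 0.0
```

Request:
arm_command(motion=[[[-1, 0, 0, 0.0, 0], [-1, -0.2, 0, 0, 0], [-1, -0.5, 0, 0, 0], [-1, -0.8, 0, 0, 0], [-1, -1.1, 0, 0, 0], [-1, -1.4, 0, 0, 0], [-1, -1.6, 0, 0, 0], [-1, -1.6, 0, 0, 0]]])

```text
clock: 14.65
eef_pos: [0.5356, -0.0617, 0.0233]
tool_rot: [[-0.038, 0.999, -0.0], [0.999, 0.038, -0.0], [-0.0, -0.0, -1.0]]
wrist_force: [-0.2, -0.7, 0.1]
gripper_width: 0.003
gripper_force: 0.0
```

Too high to touch the worm, so I'll repeat about 1.8 mm lower.

Request:
arm_command(motion=[[[-1, 0.8, 0, -0.3, 0], [-1, 1.6, 0, -0.3, 0], [-1, 1.6, 0, 0.05, 0], [-1, 1.6, 0, 0.18, 0], [-1, 1.6, 0, 0.18, 0]]])

```text
clock: 15.15
eef_pos: [0.5349, -0.0449, 0.0214]
tool_rot: [[-0.039, 0.999, -0.0], [0.999, 0.039, 0.001], [0.001, -0.0, -1.0]]
wrist_force: [-0.5, 1.1, -0.1]
gripper_width: -0.002
gripper_force: 0.5
```

Request:
arm_command(motion=[[[-1, 0, 0, 0.0, 0], [-1, -0.2, 0, 0, 0], [-1, -0.5, 0, 0, 0], [-1, -0.8, 0, 0, 0], [-1, -1.1, 0, 0, 0], [-1, -1.4, 0, 0, 0], [-1, -1.6, 0, 0, 0], [-1, -1.6, 0, 0, 0]]])

```text
clock: 15.95
eef_pos: [0.5359, -0.0617, 0.0219]
tool_rot: [[-0.039, 0.999, 0.001], [0.999, 0.039, 0.0], [0.0, 0.001, -1.0]]
wrist_force: [-1.1, 3.0, 5.1]
gripper_width: 0.003
gripper_force: 2.6
```

Drag/press of 0.6 means the finger is slipping, so the jaws are snug. Moving to the handle's far side and measuring the red line on the way.

Request:
arm_command(motion=[[[-1, 0, 0, -1, 0], [-1, 2, -1, -5, 0], [-1, 5, -3, -5, 0], [-1, 8.7, -5, -5, 0], [-1, 8.7, -5, -5, 0], [-1, 8.7, -5, -5, 0]]])

```text
clock: 16.55
eef_pos: [0.482, 0.0237, 0.072]
tool_rot: [[-0.04, 0.999, 0.0], [0.999, 0.04, -0.001], [-0.001, 0.0, -1.0]]
wrist_force: [0.6, -0.6, -0.2]
gripper_width: -0.003
gripper_force: 0.0
```

Run:
```python
from h import *
s=state();print(s["eef_pos"])
C=np.array([.534,-.104])
for n in("top","side"):
    a=cam(n)
    for r in blobs(a,(0,110,50),(8,255,255),5)+blobs(a,(174,110,50),(180,255,255),5):
        q=plane(a,axis(r[2]),0)[:,:2]; m=plane(a,[r[1]],0)[0,:2]
        if abs(m-[.51,-.155]).max()<.05:
            d=q[1]-q[0];d*=-np.sign(d[1]);e=m-C
            print(n,r[0],q.round(4),m.round(4),"fit",np.degrees(np.arctan2(d[1],d[0])),"from axis",np.degrees(np.arctan2(e[1],e[0])),np.linalg.norm(e))
    B=[b for b in blobs(a,*BL)]
    for b in B[:4]:print(n,b[:2],plane(a,[b[1]],.053).round(4))
```

```text
[0.48195073 0.02371463 0.07197297]
top 32 [[ 0.5185 -0.1374]
 [ 0.5001 -0.1801]] [ 0.5096 -0.1579] fit -113.30712305464789 from axis -114.31428854399798 0.05914279640184219
top 6 [[ 0.5378 -0.1241]
 [ 0.5324 -0.124 ]] [ 0.5351 -0.1241] fit -1.2036067346503527 from axis -86.97040312051142 0.02010640380919919
top (np.int32(45), array([348., 211.])) [[ 0.5318 -0.1055  0.053 ]]
side 46 [[ 0.5002 -0.1782]
 [ 0.5189 -0.1354]] [ 0.5093 -0.1573] fit -113.53807969574807 from axis -114.82387674278043 0.05872654709305835
side 11 [[ 0.5338 -0.1003]
 [ 0.5342 -0.1117]] [ 0.534  -0.1057] fit -87.93022123871675 from axis -89.34025074531395 0.0017405214130774573
side (np.int32(211), array([239.54028436,   6.37914692])) [[0.2448 1.1017 0.053 ]]
side (np.int32(184), array([310.09782609, 190.74456522])) [[ 0.5255 -0.0118  0.053 ]]
side (np.int32(47), array([314.59574468, 222.38297872])) [[ 0.5332 -0.1066  0.053 ]]
```

Red line heading is -113.5°, the wrench is at -86.7°, so turn about 27°. Lowering beside the handle.

Request:
arm_command(motion=[[[-1, 0, 0, 3, 0], [-1, 0, 0, 6.2, 0], [-1, 0, 0.8, 6.2, 0], [-1, 0, 1.4, 6.2, 0], [-1, 0, 1.8, 6.2, 0], [-1, 0, 1.8, 6.2, 0], [-1, 0, 1.8, 6.2, 0]]])

```text
clock: 17.35
eef_pos: [0.5012, 0.0243, 0.0107]
tool_rot: [[-0.039, 0.999, 0.002], [0.999, 0.039, 0.0], [-0.0, 0.002, -1.0]]
wrist_force: [-0.2, -1.6, 0.7]
gripper_width: 0.001
gripper_force: 0.0
```

Request:
arm_command(motion=[[[-1, 0.05, 0.23, 0, 1], [-1, 0.09, 0.46, 0, 2], [-1, 0.13, 0.69, 0, 3], [-1, 0.16, 0.92, 0, 4], [-1, 0.19, 1.15, 0, 5], [-1, 0.21, 1.38, 0, 6], [-1, 0.23, 1.61, 0, 7], [-1, 0.25, 1.84, 0, 8], [-1, 0.26, 2.07, 0, 9], [-1, 0.27, 2.3, 0, 10]]])

```text
clock: 18.35
eef_pos: [0.5212, 0.0281, 0.0092]
tool_rot: [[0.136, 0.991, -0.004], [0.991, -0.136, 0.0], [-0.0, -0.004, -1.0]]
wrist_force: [-6.0, -0.5, 4.0]
gripper_width: 0.001
gripper_force: 3.2
```

```bash
cat > m.py <<'E'
from h import *
s=state();p=np.array(s["eef_pos"]);C=np.array([.533,-.105]);e=p[:2]-C
print(s["clock"],p,"tcp ang",np.degrees(np.arctan2(e[1],e[0])),np.linalg.norm(e),s["wrist_force"])
w=cam("wrist");B=blobs(w,*BL);print([b[0] for b in B])
q=plane(w,axis(B[0][2]),.013);d=q[1]-q[0];d*=-np.sign(d[1]);print("wrench yaw",np.degrees(np.arctan2(d[1],d[0])))
for n in("top","side"):
    a=cam(n);b=max([b for b in blobs(a,*BL) if .45<plane(a,[b[1]],.013)[0,0]<.65 and plane(a,[b[1]],.013)[0,1]>-.06 and plane(a,[b[1]],.013)[0,1]<.15],key=lambda b:b[0],default=None)
    if b:
        q=plane(a,axis(b[2]),.013);d=q[1]-q[0];d*=-np.sign(d[1]);m=plane(a,[b[1]],.013)[0,:2]-C
        print(n,b[0],"fit",np.degrees(np.arctan2(d[1],d[0])),"centroid dir",np.degrees(np.arctan2(-m[1],-m[0])))
E
python3 m.py
```

```text
18.35 [0.52116165 0.02806817 0.0091703 ] tcp ang 95.08390968026362 0.13359372668596445 [-5.97339784 -0.54281999  3.95060365]
[np.int32(4996)]
wrench yaw -87.49012818616892
side 108 fit -105.25568026627013 centroid dir -93.75470742848157
```

Request:
arm_command(motion=[[[-1, 0.07, 0.35, 0, 1.5], [-1, 0.14, 0.69, 0, 3], [-1, 0.2, 1.04, 0, 4.5], [-1, 0.25, 1.38, 0, 6], [-1, 0.28, 1.73, 0, 7.5], [-1, 0.31, 2.07, 0, 9], [-1, 0.33, 2.42, 0, 10.5], [-1, 0.34, 2.78, 0, 12], [-1, 0.34, 3.12, 0, 13.5], [-1, 0.34, 3.47, 0, 15]]])

```text
clock: 19.5
eef_pos: [0.5564, 0.0266, 0.0092]
tool_rot: [[0.388, 0.921, -0.003], [0.921, -0.388, -0.0], [-0.001, -0.003, -1.0]]
wrist_force: [-6.0, -0.6, 2.7]
gripper_width: -0.004
gripper_force: 2.9
```

Request:
arm_command(motion=[[[-1, 0, -1, 0, 0], [-1, 0, -3, -2, 0], [-1, 0, -7, -8, 0], [-1, 0, -11, -12, 0], [-1, 0, -14, -14, 0], [-1, 0, -14, -14, 0], [-1, 0, -14, -14, 0]]])

```text
clock: 20.2
eef_pos: [0.429, 0.0816, 0.1514]
tool_rot: [[0.385, 0.923, 0.005], [0.923, -0.385, 0.001], [0.003, 0.004, -1.0]]
wrist_force: [0.3, -0.5, -0.5]
gripper_width: -0.002
gripper_force: 0.0
```

```bash
python3 m.py
python3 - <<'E'
from h import *
save(cam("wrist"),"8.png",k=1.25)
E
```

```text
20.2 [0.42895105 0.08157585 0.15139942] tcp ang 119.14737825127102 0.2136275525413823 [ 0.29138104 -0.48088156 -0.52726486]
[np.int32(2071), np.int32(317)]
wrench yaw -109.8132933465071
top 261 fit -108.52590935844476 centroid dir -108.11745674239923
side 182 fit -109.68128971251558 centroid dir -108.83282835521943
```

View pics/8.png

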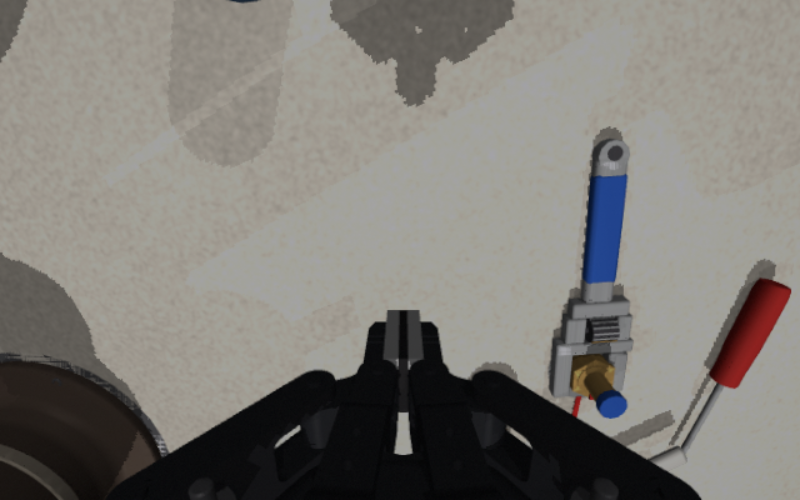

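The wrench is now at about -109.3° (mean of the views), with the jaws still closed on the nut at (595,375). It needs about 4° more.

Request:
arm_command(motion=[[[-1, 0, 3, 2, 0], [-1, 0, 7, 6, 0], [-1, 0, 11, 11, 0], [-1, 0, 12.5, 14, 0], [-1, 0, 13.5, 14.1, 2], [-1, 0, 14.1, 14.1, 3], [-1, 0, 14.4, 14.1, 4], [-1, 0, 14.7, 14.1, 4], [-1, 0, 14.9, 14.1, 4], [-1, 0, 14.9, 14.1, 4]]])

```text
clock: 21.4
eef_pos: [0.5666, 0.0236, 0.01]
tool_rot: [[0.45, 0.893, 0.002], [0.893, -0.45, 0.0], [0.001, 0.001, -1.0]]
wrist_force: [-2.1, 1.7, 0.7]
gripper_width: -0.001
gripper_force: 1.4
```

Request:
arm_command(motion=[[[-1, 0, -1, 0, 0], [-1, 0, -3, -2, 0], [-1, 0, -7, -8, 0], [-1, 0, -11, -12, 0], [-1, 0, -14, -14, 0], [-1, 0, -14, -14, 0], [-1, 0, -14, -14, 0]]])

```text
clock: 22.1
eef_pos: [0.4414, 0.087, 0.1509]
tool_rot: [[0.449, 0.894, 0.006], [0.894, -0.449, 0.001], [0.003, 0.005, -1.0]]
wrist_force: [0.2, 0.0, -0.7]
gripper_width: -0.002
gripper_force: 0.0
```

```bash
python3 m.py
python3 - <<'E'
from h import *
a=cam("side");print([ (r[0],plane(a,[r[1]],0)[0].round(3),plane(a,[r[1]],.018)[0].round(3)) for r in blobs(a,(0,110,50),(8,255,255),4)])
w=cam("wrist");B=blobs(w,*BL);c=B[1][1].astype(int);x=min(max(c[0]-80,0),480);y=min(max(c[1]-100,0),240)
save(w,"9.png",(x,x+160,y,y+160),3.75)
E
```

```text
22.1 [0.44139029 0.08698991 0.15090025] tcp ang 115.5085611561816 0.21272626768404831 [ 0.23504811  0.00091021 -0.65914512]
[np.int32(2065), np.int32(320)]
wrench yaw -114.16482123903579
top 262 fit -113.1131696527794 centroid dir -112.6517442888421
side 186 fit -114.36277992733993 centroid dir -113.33268865821732
[(np.int32(405), array([ 0.676, -0.11 ,  0.   ]), array([ 0.672, -0.123,  0.018])), (np.int32(47), array([ 0.509, -0.158,  0.   ]), array([ 0.51 , -0.17 ,  0.018])), (np.int32(9), array([ 0.527, -0.104,  0.   ]), array([ 0.527, -0.118,  0.018]))]
```

View pics/9.png

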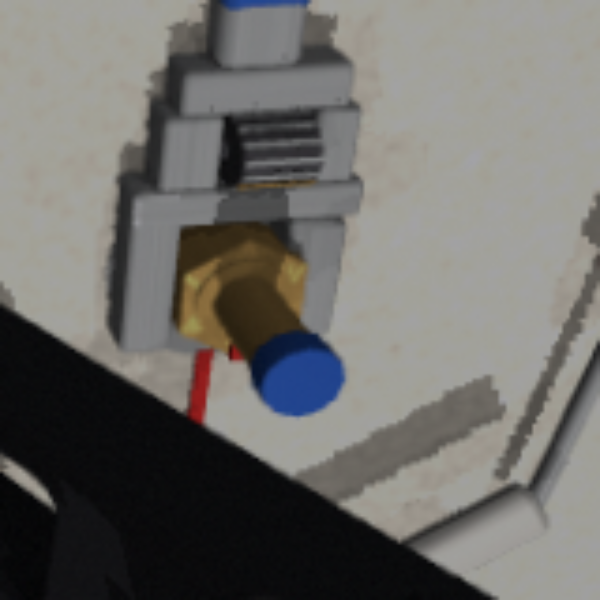

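The wrench reads about -113.5°, and the nut's mark about -115° from its small blob, against the line at -113.5°. In the crop the jaws are shut on the nut around (245,285), the wrench is flat, and the arm is clear. Handing in.

```bash
python3 -c "from workcell import sign_off;print(sign_off())"
```

```text
the job is handed in; nothing more can be done
None
```

I handed the job in at about 22 s: the jaws are snug on the nut, the red mark is within about 1–2° of the red line, and the wrench is flat on the nut with the arm clear. The sign-off returned no verdict.

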